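# Lay out the pieces of a festive table centrepiece

## Task

Lay out the sample centrepiece on the buff sheet: the ribbon spool flat on the middle of the log slice with the ivory candle standing on the middle of the spool, and the pine cone standing on the middle of the slate tile. Stand the little potted fir on the sheet midway between log slice and tile, in line with both, and put the blue gift box flat on the sheet straight behind the fir (the side away from the robot, square to the line from slice to tile), 10 cm from it centre to centre. Leave the scissors and the berry jar where they are.

Things in the scene. Friction and masses are not known exactly. Their poses are not given: they have to be found in the camera images.
- sheet: Flat buff paper layout sheet, fixed, 260 mm (its x) by 420 mm (its y), no real thickness (its top is z = 0). Its y axis is the line through the centres of log slice and slate tile; origin on that line, within 4 mm of midway between them. Its x axis points away from the robot within 15 degrees; it reaches 170 mm along +x, 90 mm along -x.
- log_slice: Fixed round slice of a log, bark-brown rim and pale ringed top, 100 mm across, 16 mm high, lying at one end (left or right) of the sheet. Origin: centre of its underside, z = 0; z up.
- slate_tile: Fixed square dark slate tile, 100 x 100 mm, 10 mm high, at the other end of the sheet, 252 to 268 mm from the log slice centre to centre. Origin: centre of its underside, z = 0; z up.
- spool: Loose ribbon spool lying flat: disc with white flanges and red ribbon, 60 mm across, 30 mm high, about 0.09 kg, solid flat top. Origin: centre of its underside; z up along its axis.
- candle: Loose ivory LED pillar candle, upright cylinder 42 mm across and 62 mm high, plus a small orange flame tip to 72 mm (the flame is look only), about 0.1 kg. Origin: centre of its underside; z up.
- pine_cone: Loose brown pine cone with snow-white scale tips, standing on its flat-cut base (32 mm across), 54 mm high; firm, 44 mm across from 12 to 30 mm above its base (grip it there), narrower above; about 0.04 kg. Origin: centre of its base; z up.
- fir: Loose little fir in a terracotta pot: straight pot 50 mm across and 44 mm high (grip it there), green tree above it, 42 mm across at most, top at 79 mm; about 0.14 kg. Origin: centre of the pot's underside; z up.
- gift_box: Loose small gift box, blue with a yellow ribbon cross, 50 x 50 mm, 36 mm high, about 0.08 kg. Origin: centre of its underside; x and y along its sides, z up.
- scissors: Bystander: loose scissors with blue handles lying flat, 130 mm long (along its x), 62 mm wide, 9 mm high. Origin: near the pivot, at table level. Leave alone.
- berry_jar: Bystander: loose clear jar of red berries with a white lid, 72 mm across, 72 mm high. Origin: centre of its underside. Leave alone.
There are look-alikes about, which are no part of the job. Leave any green or turquoise look-alike of the spool alone.

How it is judged:
At the end, for the whole second after the job is handed in: Centred: spool on slice within 12 mm, candle on spool 10, cone on tile 12; fir within 15 mm of the slice-tile line, at most 147 mm from each centre; box beyond the fir, 85 to 115 mm from it, within 18 mm of the sheet's x axis; all upright within 7 degrees, released, at rest (horizontal distance between spool and log_slice below 0.012 m and height (world z) of spool between 0.011 and 0.021 m and horizontal distance between candle and spool below 0.01 m and height (world z) of candle between 0.041 and 0.051 m and horizontal distance between pine_cone and slate_tile below 0.012 m and height (world z) of pine_cone between 0.005 and 0.015 m and x of fir in the frame of sheet between -0.015 and 0.015 m and horizontal distance between fir and log_slice below 0.147 m and horizontal distance between fir and slate_tile below 0.147 m and height (world z) of fir between -0.005 and 0.006 m and horizontal distance between gift_box and fir between 0.085 and 0.115 m and y of gift_box in the frame of sheet between -0.018 and 0.018 m and x of gift_box in the frame of sheet above 0.06 m and height (world z) of gift_box between -0.005 and 0.006 m and angle between each of spool, candle, pine_cone, fir, gift_box's own z axis and vertical below 0.12 rad and linear speed of each of spool, candle, pine_cone, fir, gift_box below 0.02 m/s and angular speed of each of spool, candle, pine_cone, fir, gift_box below 0.3 rad/s); the robot touches nothing.
It fails at once if the scissors are moved by more than 30 mm (distance of scissors from where it was at the start of the episode above 0.03 m).
It fails at once if the berry jar is moved by more than 30 mm or tipped (distance of berry_jar from where it was at the start of the episode above 0.03 m or angle between berry_jar's own z axis and vertical above 0.5 rad).
It also fails if it takes over 144 s, if anything falls off the work surface, if the arm or the gripper's body presses on something with over 40 N, if the wrist force passes 120 N, or if a joint passes its speed limit or range.

## Robot

A 7-joint arm with a two-finger parallel gripper is mounted at the origin on the work surface. World frame = base frame: x ahead of the robot, y to its left, z up, the work surface at z = 0. Lengths are in m, angles in rad, forces in N, time in s.
With the tool pointing down it reaches from about 0.4 to 0.85 m from the base axis. Payload 4.5 kg.
Tool frame: the origin (TCP) lies on the centre line of the jaws, within the pads' length; the fingertips stand 8 mm ahead of it and the grasp point (between the pads) lies 11 mm behind it; z points along the fingers, y is the line along which they close (so a half turn about z gives the same grasp; the last joint's range is limited). The gripper opens to 88 mm and grips with 3 to 60 N. Pads are 18 mm wide; open, the fingers measure 123 mm over their backs; the gripper's body (75 mm by 187 mm) begins 45 mm behind the grasp point.
Start: joints at [-1.142, 0.689, -0.195, 1.565, 0.157, 0.902, -0.215], TCP at [0.24, 0.577, 0.247] pointing down, gripper open.
Joint ranges: [-3.01, 3.01], [-0.46, 2.08], [-1.47, 1.51], [0.13, 2.56], [-1, 4.14], [0.04, 2.09], [-2.66, 2.66]. Speed limits (rad/s): [2.57, 2.57, 3.14, 3.14, 3.14, 3.14, 3.14].

## Interface

Orientations are given as [roll, pitch, yaw] about the fixed x, y, z axes, in that order (R = Rz(yaw) Ry(pitch) Rx(roll)).
In Python, from workcell import * gives the robot as it stands.
- The arm moves only by the tool send_path, called after "Request:" by a JSON object that holds its "api" and its "payload", one argument or row to a line. Schema: {"type":"object","properties":{"steps":{"type":"string"},"squeeze":{"type":"number"},"only":{"type":"string"},"quiet":{"type":"boolean"},"lines":{"type":"string"}},"required":["steps"],"additionalProperties":false}. steps is a string of 1 to 10 rows, parted by semicolons, with the numbers parted by commas; each row has 7 numbers: dx, dy, dz in shares of the most that a row can go, 1 being 62.5 mm, then a rotation vector rx, ry, rz in a scale on which 1.0 is 2 rad, then the finger opening in m; each row shifts and turns the commanded pose from where the row before left it, along the tool's axes as they then stand; what a row does not reach is not made up. A row lasts 1/8 s, in which the tool goes at most 0.0625 m and 0.188 rad, less where a joint would pass 70% of its speed; a pose out of reach is approached as far as the arm can. The fingers move at their own pace and stop on an object; squeeze is the grip in N (left out, the last holds). Time passes only in rows, so rows that do not move let the fingers close. The tool returns the time, the measured TCP pose, the force, the opening and the grip force at its end. only (a regular expression) keeps the lines of the reply that match it, lines (a string "A,B") keeps lines A to B, and quiet returns only ok. Shift and turn numbers lie between -1 and 1, and a call with a number outside is refused. Input that does not fit is refused with a message, and nothing moves.
- state(): the state, without advancing time (a new reading comes with each control period).
- snapshot(name): name is "scene" or "top" or "wrist"; returns (picture, depth): 480x640x3 uint8, blue, green, red; 480x640 float32, m along the optical axis (not along the pixel's ray), 0 where there is no reading.
- camera_model(name): a dict with "intrinsics" (3x3 intrinsics, pixels), "R" (3x3) and "t" (3): a world point X has camera coordinates R X + t. Camera axes: x right, y down, z forward; pixel columns grow to the right and rows downward; lengths in m; the calibration is good to about 2 mm. The wrist camera is an equidistant fisheye: a pixel r from the principal point sees the ray r / f radians off the axis. A picture is of the moment at which its call begins: read the wrist's pose just before it. camera_model takes no time and is no camera call; for the wrist camera it gives the pose at the moment of the call.
- finish_job(): hands the job in; it is judged then, once.
Trained networks look in the newest picture that a camera, given by its name, has taken for a name from the list of things; names that differ only in an ending like _2 or _b are one class to them, and where a whole thing is asked for, a point or a joint stands for the part that bears it (a point fixed in the world has none). Each returns a list of dicts, best first, with "confidence" (0 to 1); they miss things now and then, are a little off and sometimes report something else, mostly with a low value. They report only what shows in the picture. A call takes as long as a camera call. They do not tell look-alikes from the thing itself.
- spot_in(camera, label): "extent" ([left, top, right, bottom] in pixels, round what is visible of it).
- trace(camera, label): "region" (480x640 bool, what is visible of it) and "extent" ([left, top, right, bottom] in pixels, round what is visible of it).
- mark_of(camera, label): "at" ([column, row] in pixels: a listed point, or the origin of a listed thing).
The state is a dict: "t": time; "joint_pos": joint angles; "joint_velocities": joint speeds; "joint_efforts": joint torques, N m; "tcp_pos": TCP position; "tool_rot": TCP orientation; "contact_force": force on the tool from outside, world axes, zero at the start; "torque": the same for the moment, N m; "opening": finger opening in m; "grip_force": force on a finger pad.
Only numpy, scipy, OpenCV 4.12 (cv2) and the standard library are available. Lean on these libraries where they do the work, as an engineer would, in place of code of your own. Each camera call takes 0.05 s, during which the arm holds its last target. There are 200 camera calls.

## Working session

There is one attempt and no reset: what is moved stays moved. The work goes in short steps, Python scripts to look and compute and a tool call to move; the robot and the scene stay as the last step left them, time stands still between calls to the robot, and variables do not carry over. Pictures are saved under pics/ and viewed, at most 14 in all, crops included, and the job is handed in when it is done.

```bash
mkdir -p pics; ls; python3 - <<'E'
from workcell import *
import cv2
for n in("scene","top"):
    p,d=snapshot(n); cv2.imwrite(f"pics/{n}0.png",p)
    m=camera_model(n); print(n,m["intrinsics"],m["R"],m["t"])
s=state();print(s["t"],s["tcp_pos"],s["tool_rot"],s["opening"])
E
```

```text
pics
scene [[577.96573621   0.         316.89976533]
 [  0.         577.96573621 242.24488378]
 [  0.           0.           1.        ]] [[ 0.74582209  0.66602299 -0.01275884]
 [ 0.50107323 -0.57352392 -0.64807093]
 [-0.43894764  0.47695251 -0.7614731 ]] [-0.45652409 -0.23974341  1.52228016]
top [[491.8189901    0.         322.3394544 ]
 [  0.         491.8189901  243.03891469]
 [  0.           0.           1.        ]] [[-0.01484452 -0.99969393 -0.01979086]
 [-0.98721584  0.01779492 -0.15839266]
 [ 0.15869636  0.01718659 -0.98717784]] [0.06736157 0.56943547 1.13416644]
0.1 [0.24022402 0.57638883 0.24599953] [-3.13995014e+00  1.20217949e-04  2.74682730e+00] 0.08859459030589394
```

View pics/top0.png

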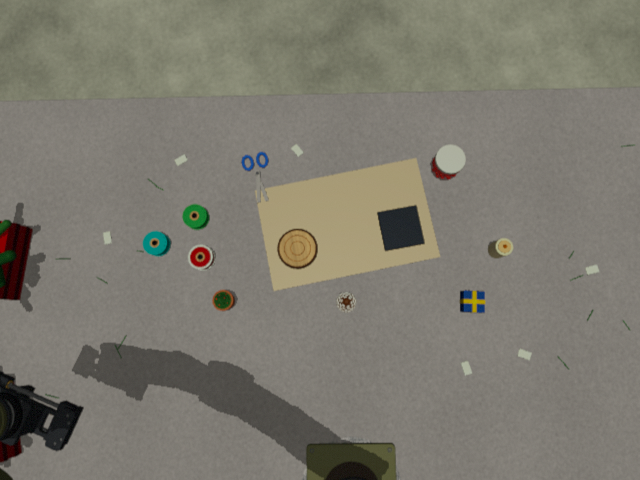

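View pics/scene0.png

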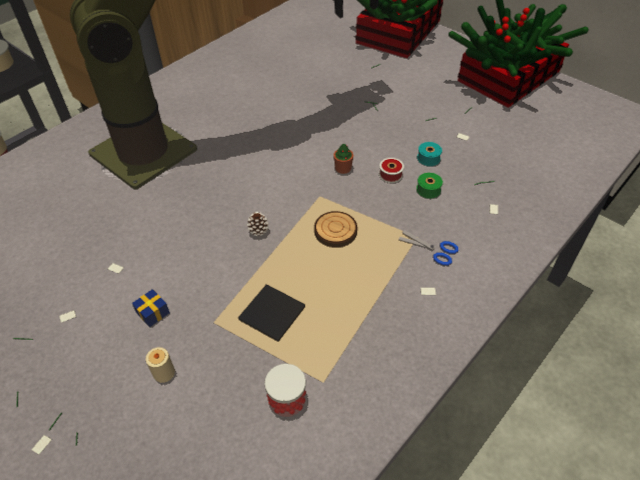

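The top view shows the log slice at (297,249), tile (401,228), red spool (200,257), green and turquoise spools (195,216) and (155,243), and fir (224,300). The cone is at (346,302), candle (504,247), box (473,301), scissors (258,170) and jar (449,160). The scene view agrees.

```bash
cat > h.py <<'E'
from workcell import *
import cv2, numpy as np
def cloud(n,d,reg):
    m=camera_model(n);K=m["intrinsics"];v,u=np.nonzero(reg&(d>0));z=d[v,u]
    c=np.stack([(u-K[0,2])/K[0,0]*z,(v-K[1,2])/K[1,1]*z,z],1)
    return (c-m["t"])@m["R"]     # R^T (c-t)
def ray(n,uv):
    m=camera_model(n);K=m["intrinsics"]
    return -m["R"].T@m["t"], m["R"].T@np.array([(uv[0]-K[0,2])/K[0,0],(uv[1]-K[1,2])/K[1,1],1])
def meet(r1,r2):   # closest point of two rays
    A=sum(np.eye(3)-np.outer(d,d)/(d@d) for _,d in(r1,r2)); b=sum((np.eye(3)-np.outer(d,d)/(d@d))@o for o,d in(r1,r2))
    return np.linalg.solve(A,b)
def look(labels,cams=("top","scene"),conf=0.3):
    out={}
    for n in cams:
        p,d=snapshot(n)
        for l in labels:
            for k,r in enumerate(trace(n,l)):
                if r["confidence"]<conf: continue
                reg=cv2.erode(r["region"].astype(np.uint8),np.ones((3,3)))>0
                P=cloud(n,d,reg)
                if len(P)<8: continue
                zt=np.percentile(P[:,2],95); T=P[P[:,2]>zt-.006][:,:2]
                (c,wh,a)=cv2.minAreaRect((T*1000).astype(np.float32))
                col=p[reg].mean(0).astype(int)
                print(n,l,round(r["confidence"],2),np.round(r["extent"]),"ztop %.4f"%zt,"mean",np.round(T.mean(0),4),"rect",np.round(c,1),np.round(wh,1),round(a,1),col)
E
python3 - <<'E'
from h import *
look(["log_slice","slate_tile","spool","candle","pine_cone","fir","gift_box","sheet","scissors","berry_jar"])
for n in("top","scene"):
    for l in ["log_slice","slate_tile","sheet","pine_cone","fir","candle","spool","gift_box"]:
        o=mark_of(n,l)
        for r in o[:3]:
            if r["confidence"]<.3: continue
            C,dd=ray(n,r["at"]); print(n,l,np.round(r["at"],1),np.round(C-dd*C[2]/dd[2],4))
E
```

```text
top log_slice 0.77 [278. 228. 320. 267.] ztop 0.0212 mean [0.5619 0.1201] rect [561.3 120.9] [92.6 91.7] 28.9 [ 73 122 151]
top slate_tile 0.7 [380. 206. 420. 249.] ztop 0.0146 mean [ 0.6092 -0.1351] rect [ 610.5 -135.1] [93.8 95.3] 10.8 [42 38 34]
top spool 0.88 [191. 243. 215. 270.] ztop 0.0348 mean [0.5433 0.3548] rect [543.5 353.2] [54.5 54.5] 45.6 [ 53  63 135]
top spool 0.83 [141. 235. 173. 257.] ztop 0.0353 mean [0.5796 0.4667] rect [579.8 466.8] [56.6 51.1] 44.0 [106 118  20]
top spool 0.7 [184. 206. 213. 229.] ztop 0.0351 mean [0.6444 0.3706] rect [644.  371.5] [53.5 48.4] 44.9 [ 44 110  36]
top candle 0.71 [489. 240. 513. 260.] ztop 0.0669 mean [ 0.5502 -0.3669] rect [ 550.7 -367. ] [36.1 33.5] 88.1 [ 84 125 139]
top pine_cone 0.62 [333. 293. 357. 311.] ztop 0.0550 mean [0.4297 0.0043] rect [428.9   5.8] [27.2 30.3] 17.9 [ 92 108 120]
top fir 0.62 [214. 289. 236. 311.] ztop 0.0758 mean [0.4372 0.2966] rect [436.7 298. ] [17.  17.2] 75.4 [23 62 54]
top gift_box 0.73 [457. 291. 485. 314.] ztop 0.0402 mean [ 0.4257 -0.2955] rect [ 425.8 -295.5] [47.6 45. ] 88.2 [63 87 79]
top 
[... 2492 characters left out ...]
] [ 0.4207 -0.2903  0.    ]
scene log_slice [334.1 231.9] [0.5625 0.115  0.    ]
scene slate_tile [274.4 313.7] [ 0.6162 -0.1356  0.    ]
scene sheet [304.6 268.8] [ 0.584  -0.0089 -0.    ]
scene sheet [334.8 232.5] [0.5649 0.1146 0.    ]
scene sheet [162.3 373.2] [ 0.5499 -0.3733  0.    ]
scene pine_cone [256.6 227.8] [0.4188 0.0063 0.    ]
scene fir [340.9 166.1] [0.4297 0.2962 0.    ]
scene candle [163.5 374.1] [ 0.5531 -0.373   0.    ]
scene spool [426.6 187. ] [0.6379 0.3763 0.    ]
scene spool [392.8 173.9] [0.547  0.3596 0.    ]
scene spool [428.8 159.5] [0.5842 0.4635 0.    ]
scene gift_box [153.9 310.2] [ 0.4224 -0.2942  0.    ]
scene gift_box [258.1 232. ] [ 0.4307 -0.0005  0.    ]
```

Careful with the scale: shifts go in shares of 62.5 mm and turns go in shares of 2 rad. That gives: -0.044 m is -0.704, -0.04 m is -0.64, -0.132 rad / 2 = -0.066.

Request:
{"api": "send_path", "payload": {
  "steps": "0,0,0,0,0,-0.066,0.088;0,0,0,0,0,-0.066,0.088;0,0,0,0,0,-0.0655,0.088;-0.64,-0.48,0.064,0,0,0,0.088;-0.704,-0.528,0.112,0,0,0,0.088;-0.704,-0.528,0.112,0,0,0,0.088;-0.704,-0.528,0.112,0,0,0,0.088;-0.704,-0.528,0.112,0,0,0,0.088;-0.704,-0.528,0.112,0,0,0,0.088;-0.704,-0.528,0.112,0,0,0,0.088",
  "squeeze": 20
}}

```text
t: 3.25
tcp_pos: [0.5459, 0.3479, 0.2006]
tool_rot: [3.141, 0.0, -3.141]
contact_force: [-0.1, 1.0, 0.2]
opening: 0.0879
grip_force: 0.0
```

```bash
cat >> h.py <<'E'
def wl(*labels,conf=.3):   # wrist look: top-surface centres in world
    m=camera_model("wrist");K=m["intrinsics"];p,d=snapshot("wrist")
    for l in labels:
        for r in trace("wrist",l):
            if r["confidence"]<conf: continue
            reg=r["region"]&(d>0);v,u=np.nonzero(reg)
            if len(v)<8: continue
            a,b=(u-K[0,2])/K[0,0],(v-K[1,2])/K[1,1];th=np.hypot(a,b)+1e-9;z=d[v,u]
            k=np.tan(th)/th*z;P=(np.stack([a*k,b*k,z],1)-m["t"])@m["R"]
            zt=np.percentile(P[:,2],95);T=P[P[:,2]>zt-.005][:,:2]
            c,wh,an=cv2.minAreaRect((T*1000).astype(np.float32))
            print(l,round(r["confidence"],2),"ztop %.4f"%zt,"mean",np.round(T.mean(0),4),"rect",np.round(c,1),np.round(wh,1),round(an,1),p[reg].mean(0).astype(int))
    return p
E
python3 - <<'E'
from h import *
p=wl("spool","fir","log_slice");cv2.imwrite("pics/w1.png",p);s=state();print(s["tcp_pos"],s["tool_rot"])
E
```

```text
spool 0.96 ztop 0.0305 mean [0.6408 0.3717] rect [592.  370.4] [146.5  58.9] 1.6 [ 86 155  88]
spool 0.79 ztop 0.0306 mean [0.5777 0.4671] rect [573.2 445.1] [106.1  55.7] 77.9 [171 182  88]
spool 0.66 ztop 0.0307 mean [0.5429 0.3553] rect [543.2 355.3] [59.2 59.1] 19.5 [102 110 178]
fir 0.65 ztop 0.0744 mean [0.438  0.2966] rect [437.9 296. ] [17.7 15.8] 42.7 [ 70 110 119]
fir 0.52 ztop 0.0015 mean [0.5568 0.0903] rect [563.1 106.7] [351.3 224.7] 80.7 [179 217 233]
log_slice 0.6 ztop 0.0170 mean [0.5611 0.1237] rect [562.6 120.4] [98.8 99. ] 32.0 [120 176 212]
log_slice 0.4 ztop 0.0015 mean [0.5567 0.0898] rect [563.7 108.8] [356.  223.2] 80.8 [179 218 233]
[0.54529869 0.34772746 0.20031674] [-3.14125898e+00 -2.90401078e-04  3.13867586e+00]
```

View pics/w1.png

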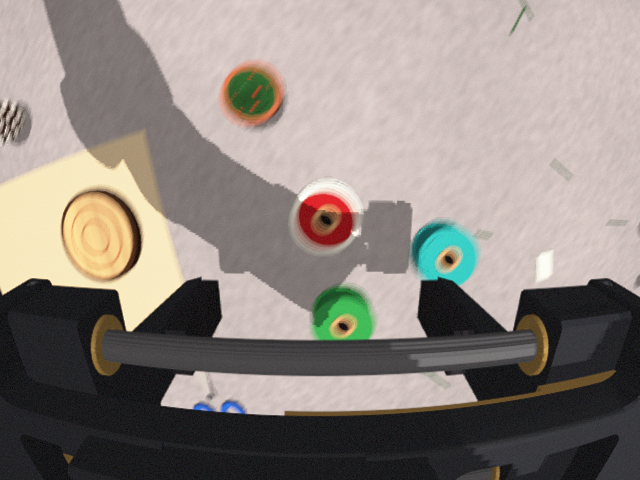

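The red spool is under the gripper at (325,218), with turquoise and green spools clear of the finger paths. The fir is at (252,93) and the slice at (100,235). Next I grasp the red spool.

To row units: 0.05 m is 0.8, 0.0075 m is 0.12.

Request:
{"api": "send_path", "payload": {
  "steps": "0.032,0.12,0.8,0,0,0,0.088;0,0,0.8,0,0,0,0.088;0,0,0.8,0,0,0,0.088;0,0,0.4,0,0,0,0.088;0,0,0.192,0,0,0,0.088;0,0,0,0,0,0,0.05;0,0,0,0,0,0,0.05;0,0,0,0,0,0,0.05;0,0,0,0,0,0,0.05",
  "squeeze": 15
}}

```text
t: 4.58
tcp_pos: [0.5431, 0.357, 0.015]
tool_rot: [3.14, 0.002, -3.142]
contact_force: [-0.0, -0.7, 5.2]
opening: 0.0593
grip_force: 15.0
```

To row units: -0.06 m is -0.96, -0.05 m is -0.8.

Request:
{"api": "send_path", "payload": {
  "steps": "0,0,-0.64,0,0,0,0.05;0,0,-0.8,0,0,0,0.05;-0.08,-0.8,-0.16,0,0,0,0.05;-0.08,-0.96,0,0,0,0,0.05;-0.08,-0.96,0,0,0,0,0.05;-0.064,-0.8,0,0,0,0,0.05;0,-0.248,0,0,0,0,0.05;0,0,0,0,0,0,0.05"
}}

```text
t: 5.58
tcp_pos: [0.5616, 0.1205, 0.1138]
tool_rot: [3.141, 0.0, 3.14]
contact_force: [-0.3, 0.5, -0.1]
opening: 0.0596
grip_force: 15.0
```

```bash
python3 - <<'E'
from h import *
p=wl("spool","log_slice","pine_cone");s=state();print(s["tcp_pos"],s["tool_rot"]);cv2.imwrite("pics/w2.png",p)
E
```

```text
spool 0.71 ztop 0.1292 mean [0.5534 0.12  ] rect [561.6 118.9] [57.3 60.5] 59.8 [ 74  80 139]
log_slice 0.97 ztop 0.0168 mean [0.5423 0.1197] rect [548.3 119.5] [70.2 99.5] 0.4 [ 87 128 164]
pine_cone 0.87 ztop 0.0512 mean [0.4297 0.0039] rect [430.3   2.8] [26.3 30.6] 43.9 [ 89  99 116]
[0.56130791 0.12401183 0.11386323] [ 3.13941038e+00  3.75523758e-04 -3.13788098e+00]
```

View pics/w2.png

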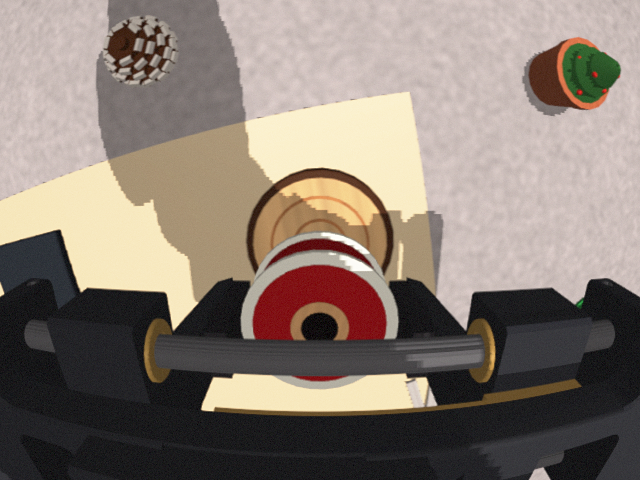

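The spool hangs level over the slice: spool top at (320,325), slice at (320,230). I lower and release it.

To row units: 0.04 m is 0.64, -0.001 m is -0.016.

Request:
{"api": "send_path", "payload": {
  "steps": "-0.016,0,0.64,0,0,0,0.05;0,0,0.48,0,0,0,0.05;0,0,0.2,0,0,0,0.05;0,0,0,0,0,0,0.05;0,0,0,0,0,0,0.088;0,0,0,0,0,0,0.088;0,0,0,0,0,0,0.088"
}}

```text
t: 6.65
tcp_pos: [0.5629, 0.1211, 0.0318]
tool_rot: [3.141, 0.001, -3.141]
contact_force: [-0.2, 0.2, 0.0]
opening: 0.0872
grip_force: 0.0
```

Request:
{"api": "send_path", "payload": {
  "steps": "0,0,-0.48,0,0,0,0.088;0,0,-0.96,0,0,0,0.088;0.56,-0.48,-0.48,0,0,0,0.088;0.64,-0.64,0,0,0,0,0.088;0.48,-0.56,0,0,0,0,0.088;0.432,-0.192,0,0,0,0,0.088;0,0,0,0,0,0,0.088"
}}

```text
t: 7.52
tcp_pos: [0.4285, 0.0026, 0.1516]
tool_rot: [-3.14, -0.002, 3.14]
contact_force: [0.8, -0.7, 0.7]
opening: 0.088
grip_force: 0.0
```

```bash
python3 - <<'E'
from h import *
p=wl("spool","log_slice","pine_cone","slate_tile");s=state();print(s["tcp_pos"],s["tool_rot"]);cv2.imwrite("pics/w3.png",p)
E
```

```text
spool 0.59 ztop 0.0466 mean [0.5632 0.1121] rect [561.6 116.8] [38.4 50.4] 0.1 [ 81  91 190]
log_slice 0.85 ztop 0.0166 mean [0.5773 0.0868] rect [503.   68.6] [220.3  36.7] 16.7 [101 147 179]
pine_cone 0.85 ztop 0.0514 mean [0.4287 0.0029] rect [428.8   3.1] [28.2 26.7] 79.1 [110 122 138]
slate_tile 0.93 ztop 0.0102 mean [ 0.5942 -0.1173] rect [526.7 -65.6] [ 69.1 257.6] 56.7 [56 50 46]
[0.43207137 0.00501774 0.15124899] [ 3.14051132e+00  1.92728990e-03 -3.14037606e+00]
```

View pics/w3.png

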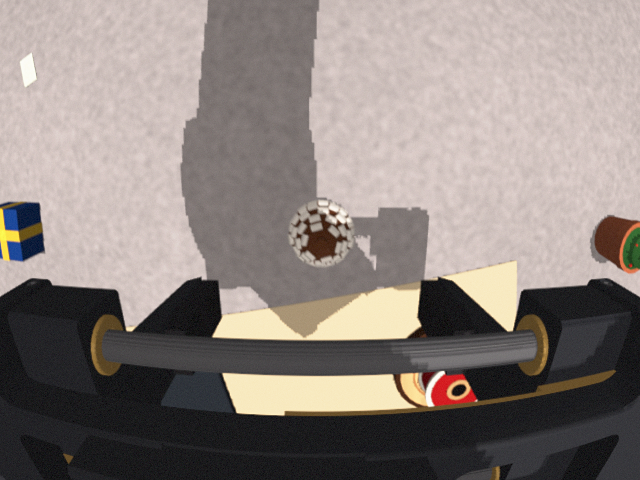

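The cone sits at (322,232), upright and midway between the fingers. I grasp it.

To row units: 0.05 m is 0.8, 0.03 m is 0.48.

Request:
{"api": "send_path", "payload": {
  "steps": "0.016,0,0.8,0,0,0,0.088;0,0,0.8,0,0,0,0.088;0,0,0.48,0,0,0,0.088;0,0,0.16,0,0,0,0.088;0,0,0,0,0,0,0.03;0,0,0,0,0,0,0.03;0,0,0,0,0,0,0.03;0,0,0,0,0,0,0.03;0,0,0,0,0,0,0.03",
  "squeeze": 10
}}

```text
t: 8.9
tcp_pos: [0.4387, -0.0003, 0.05]
tool_rot: [-3.129, 0.01, 3.14]
contact_force: [0.2, -0.1, -0.3]
opening: 0.0401
grip_force: 0.0
```

Request:
{"api": "send_path", "payload": {
  "steps": "0,0,-0.64,0,0,0,0.03;0,0,-0.8,0,0,0,0.03;-0.64,-0.48,-0.32,0,0,0,0.03;-0.64,-0.56,0,0,0,0,0.03;-0.64,-0.56,0,0,0,0,0.03;-0.64,-0.48,0,0,0,0,0.03;-0.352,-0.16,0,0,0,0,0.03;0,0,0,0,0,0,0.03"
}}

```text
t: 9.9
tcp_pos: [0.6221, -0.1411, 0.1376]
tool_rot: [-3.129, 0.015, 3.133]
contact_force: [-0.8, -1.1, -0.3]
opening: 0.0296
grip_force: 0.0
```

```bash
python3 - <<'E'
from h import *
p=wl("pine_cone","slate_tile");s=state();print(s["tcp_pos"],s["tool_rot"]);cv2.imwrite("pics/w4.png",p)
E
```

```text
pine_cone 0.81 ztop 0.0365 mean [0.4483 0.0052] rect [448.7   3.8] [ 5.8 29.9] 11.8 [120 129 141]
slate_tile 0.8 ztop 0.0103 mean [ 0.6087 -0.1373] rect [ 611.2 -137.3] [100.4 100.3] 9.4 [47 42 40]
[ 0.62014267 -0.13894081  0.13791892] [-3.12951334  0.01238217  3.13782591]
```

View pics/w4.png

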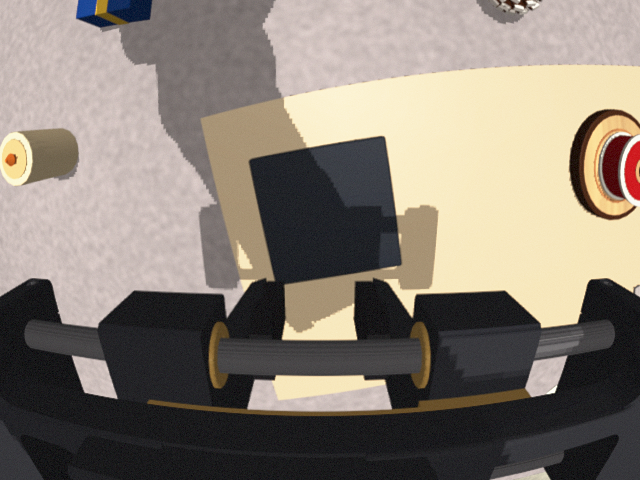

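The cone was not grasped: the arm stopped at z≈0.05 there, probably on a joint limit close to the base. The tile is clear, and the cone still shows at (515,5). I go back, look, and read the joints.

To row units: 0.05 m is 0.8, 0.04 m is 0.64.

```bash
cat >> h.py <<'E'
from scipy.spatial.transform import Rotation as Ro
def fix(rpy=(np.pi,0,np.pi)):
    s=state();R=Ro.from_euler("xyz",s["tool_rot"]);return np.round((R.inv()*Ro.from_euler("xyz",rpy)).as_rotvec(),3)
E
```

Request:
{"api": "send_path", "payload": {
  "steps": "0.8,0.64,0,0,0,0,0.088;0.64,0.56,0,0,0,0,0.088;0.64,0.56,0,0,0,0,0.088;0.56,0.48,0,0,0,0,0.088;0,0,0,0,0,0,0.088"
}}

```text
t: 10.68
tcp_pos: [0.4545, 0.0027, 0.1348]
tool_rot: [-3.129, 0.011, -3.139]
contact_force: [0.2, -0.3, -0.8]
opening: 0.0776
grip_force: 0.0
```

```bash
python3 - <<'E'
from h import *
p=wl("pine_cone");s=state();print(s["tcp_pos"],s["tool_rot"],np.round(s["joint_pos"],3),fix());cv2.imwrite("pics/w5.png",p[100:400,150:500])
E
```

```text
pine_cone 0.63 ztop 0.0513 mean [0.4288 0.003 ] rect [429.3   2.9] [28.2 27.5] 78.1 [145 159 180]
[4.58014712e-01 2.53508659e-04 1.34489656e-01] [-3.12842293  0.01418758  3.13812734] [ 0.227  0.727 -0.544  2.161  0.887  0.481  0.547] [-0.013  0.014 -0.004]
```

View pics/w5.png

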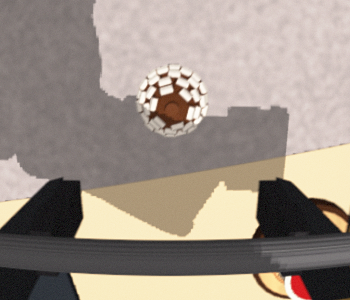

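The cone is unmoved and upright at (322,200) in the full frame, world (0.429, 0.003). I tilt the tool 0.3 rad about the closing axis (fingertips toward the base) to get clear of the joint limit, and keep that tilt for the placing.

To row units: 0.157 rad / 2 = 0.0785.

Request:
{"api": "send_path", "payload": {
  "steps": "0,0,0,-0.0065,0.0785,-0.002,0.088;0,0,0,0,0.0785,0,0.088;0,0,0,0,0,0,0.088"
}}

```text
t: 11.15
tcp_pos: [0.4611, -0.0008, 0.1328]
tool_rot: [3.139, -0.298, 3.134]
contact_force: [0.5, 0.7, 0.4]
opening: 0.0884
grip_force: 0.0
```

```bash
cat >> h.py <<'E'
def go(*w):   # tool-axes shift to world target, averaged reading of the state
    s=state();R=Ro.from_euler("xyz",s["tool_rot"]);print("tcp",np.round(s["tcp_pos"],4),np.round(s["tool_rot"],3),"shift",np.round(R.inv().apply(np.array(w)-s["tcp_pos"]),4),"q",np.round(s["joint_pos"],2))
E
python3 -c "
from h import *
go(.4255,.003,.075);go(.4255,.003,.0135)"
```

```text
tcp [ 0.4611 -0.0008  0.1328] [ 3.139 -0.298  3.134] shift [0.0171 0.0034 0.0657] q [ 0.33  0.88 -0.71  1.87  0.57  0.94  0.87]
tcp [ 0.4611 -0.0008  0.1328] [ 3.139 -0.298  3.134] shift [-0.0009  0.0032  0.1245] q [ 0.33  0.88 -0.71  1.87  0.57  0.94  0.87]
```

To row units: 0.05 m is 0.8, 0.0245 m is 0.392.

Request:
{"api": "send_path", "payload": {
  "steps": "-0.016,0.048,0.8,0,0,0,0.088;0,0,0.8,0,0,0,0.088;0,0,0.392,0,0,0,0.088;0,0,0,0,0,0,0.088;0,0,0,0,0,0,0.088"
}}

```text
t: 11.78
tcp_pos: [0.4233, 0.0033, 0.0159]
tool_rot: [3.14, -0.297, 3.139]
contact_force: [-0.2, 0.5, -0.0]
opening: 0.088
grip_force: 0.0
```

```bash
python3 -c "
from h import *
go(.4255,.003,.0135)"
```

```text
tcp [0.4233 0.0033 0.0159] [ 3.14  -0.297  3.139] shift [-0.0028 -0.0003  0.0016] q [ 0.24  1.04 -0.56  2.01  0.77  0.65  0.7 ]
```

Reached; now close and lift straight up.

To row units: -0.002 m is -0.032, 0.001 m is 0.016.

Request:
{"api": "send_path", "payload": {
  "steps": "-0.032,0,0.016,0,0,0,0.03;0,0,0,0,0,0,0.03;0,0,0,0,0,0,0.03;0,0,0,0,0,0,0.03;0,0,0,0,0,0,0.03",
  "squeeze": 10
}}

```text
t: 12.4
tcp_pos: [0.4243, 0.0032, 0.0133]
tool_rot: [3.141, -0.3, 3.139]
contact_force: [1.1, -0.8, 0.4]
opening: 0.0432
grip_force: 10.0
```

Request:
{"api": "send_path", "payload": {
  "steps": "0.24,0,-0.768,0,0,0,0.03;0.24,0,-0.768,0,0,0,0.03;0,0,0,0,0,0,0.03"
}}

```text
t: 12.78
tcp_pos: [0.4256, 0.0036, 0.1163]
tool_rot: [3.14, -0.294, 3.14]
contact_force: [-0.4, 0.3, -1.1]
opening: 0.0437
grip_force: 10.0
```

```bash
python3 -c "
from h import *
go(.6082,-.1375,.113)"
```

```text
tcp [0.4256 0.0036 0.1163] [ 3.14  -0.294  3.14 ] shift [-0.176  -0.1407 -0.0501] q [ 0.31  0.87 -0.69  1.99  0.61  0.83  0.8 ]
```

To row units: -0.035 m is -0.56, -0.028 m is -0.448.

Request:
{"api": "send_path", "payload": {
  "steps": "-0.56,-0.448,-0.16,0,0,0,0.03;-0.56,-0.448,-0.16,0,0,0,0.03;-0.56,-0.448,-0.16,0,0,0,0.03;-0.56,-0.448,-0.16,0,0,0,0.03;-0.56,-0.448,-0.16,0,0,0,0.03;0,0,0,0,0,0,0.03;0,0,0,0,0,0,0.03"
}}

```text
t: 13.65
tcp_pos: [0.6043, -0.1365, 0.1086]
tool_rot: [3.14, -0.303, 3.141]
contact_force: [-1.3, 0.4, -0.5]
opening: 0.0434
grip_force: 10.0
```

```bash
python3 - <<'E'
from h import *
p=wl("pine_cone","slate_tile");cv2.imwrite("pics/w6.png",p);go(.607,-.137,.025)
E
```

```text
pine_cone 0.71 ztop 0.1464 mean [ 0.6043 -0.1372] rect [ 609.2 -138.1] [26.7 29. ] 66.9 [129 141 159]
slate_tile 0.75 ztop 0.0103 mean [ 0.579  -0.1385] rect [ 585.7 -141.5] [ 48.  100.1] 9.7 [66 60 57]
slate_tile 0.55 ztop 0.0364 mean [ 0.428  -0.2965] rect [ 425.5 -298.4] [51.9 52.6] 86.4 [84 88 79]
tcp [ 0.6046 -0.1362  0.1096] [ 3.14  -0.301 -3.141] shift [-0.0274 -0.0009  0.0801] q [ 0.43  1.06 -0.67  1.36  0.6   1.25  1.23]
```

View pics/w6.png

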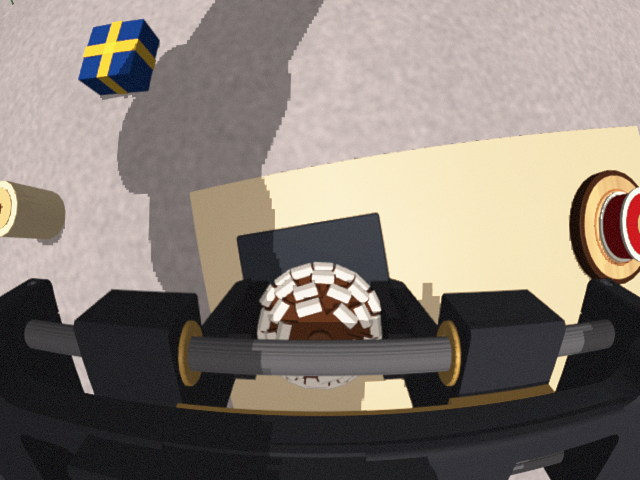

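The cone is held upright at (320,325) with the tile right beneath it. I lower, release and withdraw.

To row units: -0.06 m is -0.96, 0.027 m is 0.432.

Request:
{"api": "send_path", "payload": {
  "steps": "-0.224,-0.016,0.64,0,0,0,0.03;-0.144,0,0.432,0,0,0,0.03;-0.064,0,0.208,0,0,0,0.03;0,0,0,0,0,0,0.03;0,0,0,0,0,0,0.088;0,0,0,0,0,0,0.088;0,0,0,0,0,0,0.088;0,0,-0.64,0,0,0,0.088;0,0,-0.96,0,0,0,0.088;0,0,-0.8,0,0,0,0.088"
}}

```text
t: 15.05
tcp_pos: [0.6528, -0.1384, 0.1712]
tool_rot: [3.14, -0.298, 3.139]
contact_force: [0.7, -0.3, -0.6]
opening: 0.0874
grip_force: 0.0
```

Request:
{"api": "send_path", "payload": {
  "steps": "0,0,0,0,-0.075,0,0.088;0,0,0,0,-0.075,0,0.088;0,0,0,0,0,0,0.088"
}}

```text
t: 15.42
tcp_pos: [0.6489, -0.1392, 0.1693]
tool_rot: [-3.141, -0.004, 3.141]
contact_force: [1.0, -0.1, 0.4]
opening: 0.0882
grip_force: 0.0
```

```bash
python3 - <<'E'
from h import *
look(["pine_cone","spool"]);p=wl("pine_cone","slate_tile");cv2.imwrite("pics/w7.png",p);go(.438,.296,.2);print(fix())
E
```

```text
top pine_cone 0.56 [392. 218. 414. 234.] ztop 0.0639 mean [ 0.6129 -0.1367] rect [ 613.4 -136.6] [29.6 26.3] 32.7 [ 86 100 111]
top spool 0.88 [182. 208. 213. 231.] ztop 0.0350 mean [0.645  0.3719] rect [644.7 372.3] [57.8 48.5] 44.7 [ 51 123  41]
top spool 0.63 [143. 233. 172. 255.] ztop 0.0352 mean [0.5794 0.4664] rect [579.5 467.1] [55.4 50.8] 64.2 [118 131  23]
top spool 0.59 [286. 232. 310. 260.] ztop 0.0514 mean [0.561  0.1225] rect [560.8 122.5] [51.5 51. ] 43.3 [ 51  59 154]
scene pine_cone 0.61 [258. 293. 286. 320.] ztop 0.0623 mean [ 0.616  -0.1409] rect [ 615.3 -139.6] [27.8 27. ] 35.8 [68 81 97]
scene spool 0.88 [325. 206. 351. 235.] ztop 0.0490 mean [0.567  0.1201] rect [568.1 121.5] [45.2 57.4] 52.5 [ 56  68 154]
scene spool 0.75 [415. 170. 440. 199.] ztop 0.0325 mean [0.6468 0.366 ] rect [646.4 365. ] [52.9 59.2] 54.8 [ 52 117  54]
scene spool 0.73 [416. 144. 443. 165.] ztop 0.0327 mean [0.5823 0.4646] rect [581.6 465.4] [51.3 57.3] 26.9 [114 127  45]
pine_cone 0.56 ztop 0.0613 mean [ 0.6128 -0.1385] rect [ 612.7 -138.5] [28.1 26.9] 74.3 [124 136 154]
slate_tile 0.79 ztop 0.0104 mean [ 0.6085 -0.137 ] rect [ 611.3 -137.4] [100.4 100.7] 9.5 [55 50 48]
tcp [ 0.6527 -0.1382  0.1684] [ 3.14  -0.     3.139] shift [ 0.2158  0.4337 -0.0311] q [ 0.49  0.92 -0.71  1.48  0.66  0.99  1.17]
[ 0.001 -0.    -0.003]
```

View pics/w7.png

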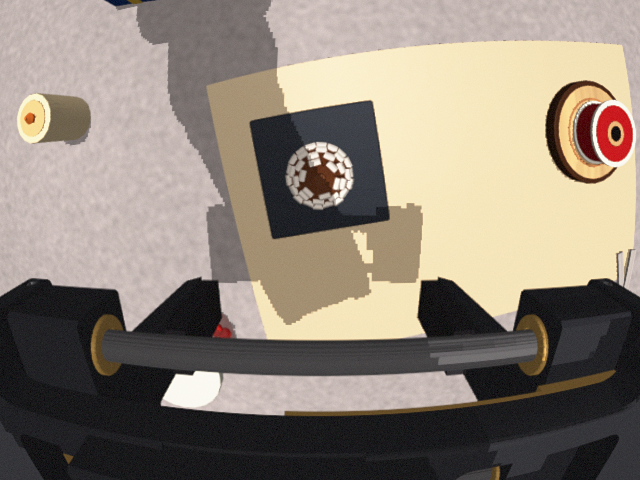

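The cone stands on the middle of the tile at (320,175), and the spool sits on the slice at (610,135). On to the fir.

To row units: 0.05 m is 0.8, 0.048 m is 0.768.

Request:
{"api": "send_path", "payload": {
  "steps": "0.384,0.768,-0.048,0,0,0,0.088;0.384,0.768,-0.064,0,0,0,0.088;0.384,0.768,-0.064,0,0,0,0.088;0.384,0.768,-0.064,0,0,0,0.088;0.384,0.768,-0.064,0,0,0,0.088;0.384,0.768,-0.064,0,0,0,0.088;0.384,0.768,-0.064,0,0,0,0.088;0.384,0.768,-0.064,0,0,0,0.088;0.384,0.8,0,0,0,0,0.088;0,0,0,0,0,0,0.088"
}}

```text
t: 17.12
tcp_pos: [0.4344, 0.3022, 0.201]
tool_rot: [3.136, -0.0, -3.135]
contact_force: [-0.8, -0.5, -0.6]
opening: 0.0878
grip_force: 0.0
```

```bash
python3 - <<'E'
from h import *
p=wl("fir","spool","log_slice");go(.438,.296,.027);print(fix())
E
```

```text
fir 0.56 ztop 0.0742 mean [0.4363 0.296 ] rect [437.3 296. ] [17.  16.1] 59.5 [45 78 83]
spool 0.86 ztop 0.0459 mean [0.5367 0.1183] rect [535.3 118.4] [ 9.1 18.8] 40.8 [110 116 164]
spool 0.61 ztop 0.0303 mean [0.6312 0.3712] rect [529.9 358.6] [240.8  58.7] 6.9 [ 68 133  60]
log_slice 0.8 ztop 0.0166 mean [0.5249 0.1159] rect [525.1 115.8] [26.8 61.4] 22.3 [ 81 121 157]
tcp [0.438  0.2946 0.1997] [-3.141  0.     3.137] shift [0.     0.0016 0.1727] q [-0.28  0.7  -0.67  1.89  0.62  0.77  0.27]
[-0.001  0.    -0.005]
```

To row units: 0.05 m is 0.8, 0.022 m is 0.352.

Request:
{"api": "send_path", "payload": {
  "steps": "0,0,0.8,0,0,0,0.088;0,0,0.8,0,0,0,0.088;0,0,0.8,0,0,0,0.088;0,0,0.352,0,0,0,0.088;0,0,0,0,0,0,0.088;0,0,0,0,0,0,0.03;0,0,0,0,0,0,0.03;0,0,0,0,0,0,0.03;0,0,0,0,0,0,0.03",
  "squeeze": 15
}}

```text
t: 18.45
tcp_pos: [0.4375, 0.2962, 0.0285]
tool_rot: [3.14, 0.001, 3.139]
contact_force: [1.1, -0.1, 0.7]
opening: 0.05
grip_force: 0.2
```

```bash
python3 -c "
from h import *
go(.587,-.009,.16)"
```

```text
tcp [0.4375 0.2962 0.0285] [3.140e+00 1.000e-03 3.139e+00] shift [-0.1505 -0.3047 -0.1317] q [-0.45  0.95 -0.39  1.98  0.93  0.39 -0.01]
```

To row units: -0.055 m is -0.88, -0.05 m is -0.8.

Request:
{"api": "send_path", "payload": {
  "steps": "0,0,0,0,0,0,0.03;0,0,-0.48,0,0,0,0.03;0,0,-0.8,0,0,0,0.03;0,0,-0.64,0,0,0,0.03;-0.48,-0.8,0,0,0,0,0.03;-0.48,-0.8,0,0,0,0,0.03;-0.48,-0.8,0,0,0,0,0.03;-0.48,-0.8,0,0,0,0,0.03;-0.48,-0.8,0,0,0,0,0.03;0,-0.88,0,0,0,0,0.03"
}}

```text
t: 19.7
tcp_pos: [0.5883, -0.0111, 0.1475]
tool_rot: [3.14, 0.002, 3.138]
contact_force: [-0.6, 0.0, -1.2]
opening: 0.0496
grip_force: 15.0
```

Request:
{"api": "send_path", "payload": {
  "steps": "0,0,0,0,0,0,0.03;0,0,0,0,0,0,0.03"
}}

```text
t: 19.95
tcp_pos: [0.586, -0.0086, 0.1477]
tool_rot: [3.14, -0.0, 3.139]
contact_force: [0.1, 1.2, -1.3]
opening: 0.0498
grip_force: 15.0
```

```bash
python3 - <<'E'
from h import *
p=wl("fir","slate_tile","log_slice","sheet");cv2.imwrite("pics/w8.png",p);go(.587,-.009,.0295);go(.587,-.009,.0295);print(fix())
E
```

```text
fir 0.87 ztop 0.1856 mean [ 0.5795 -0.0091] rect [579.8  -8.4] [18.4 22.7] 57.8 [36 66 70]
slate_tile 0.67 ztop 0.0103 mean [ 0.5952 -0.1265] rect [ 610.7 -137.1] [ 99.7 100.7] 9.5 [48 43 41]
log_slice 0.71 ztop 0.0166 mean [0.5574 0.102 ] rect [560.5 113.2] [86.8 98.6] 73.8 [ 97 143 178]
tcp [ 0.5863 -0.0076  0.148 ] [ 3.14   0.    -3.141] shift [-0.0007 -0.0016  0.1185] q [ 0.31  0.85 -0.68  1.76  0.72  0.8   0.85]
tcp [ 0.5863 -0.0076  0.148 ] [ 3.14   0.    -3.141] shift [-0.0007 -0.0016  0.1185] q [ 0.31  0.85 -0.68  1.76  0.72  0.8   0.85]
[0.001 0.    0.   ]
```

View pics/w8.png

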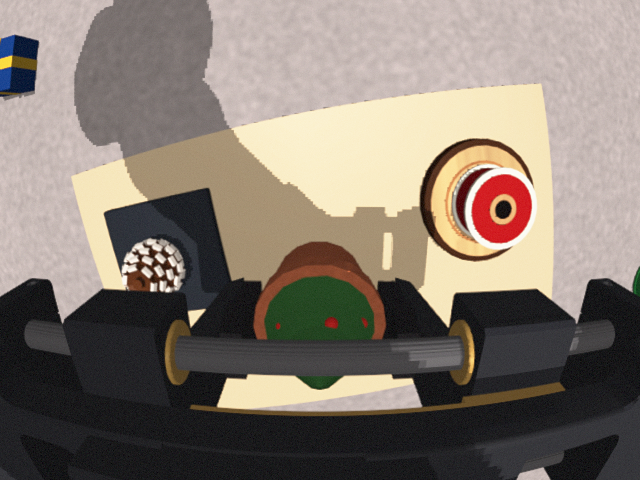

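The fir is held upright at (320,325) between the tile (165,245) and the slice (480,200). I lower and release it.

To row units: -0.06 m is -0.96, 0.05 m is 0.8.

Request:
{"api": "send_path", "payload": {
  "steps": "0,-0.016,0.8,0,0,0,0.03;0,0,0.64,0,0,0,0.03;0,0,0.32,0,0,0,0.03;0,0,0.136,0,0,0,0.03;0,0,0,0,0,0,0.03;0,0,0,0,0,0,0.075;0,0,0,0,0,0,0.075;0,0,0,0,0,0,0.075;0,0,-0.48,0,0,0,0.088;0,0,-0.96,0,0,0,0.088"
}}

```text
t: 21.45
tcp_pos: [0.5848, -0.0108, 0.1186]
tool_rot: [3.141, -0.005, 3.139]
contact_force: [1.7, 0.1, -0.1]
opening: 0.0876
grip_force: 0.0
```

Request:
{"api": "send_path", "payload": {
  "steps": "0,0,-0.96,0,0,0,0.088;0.512,-0.72,0,0,0,0,0.088;0.512,-0.88,0,0,0,0,0.088;0.512,-0.8,0,0,0,0,0.088;0.512,-0.8,0,0,0,0,0.088;0.512,-0.8,0,0,0,0,0.088;0,-0.64,0,0,0,0,0.088;0,0,0,0,0,0,0.088"
}}

```text
t: 22.45
tcp_pos: [0.425, -0.3028, 0.1789]
tool_rot: [-3.141, 0.0, 3.132]
contact_force: [0.8, 0.8, 0.0]
opening: 0.0877
grip_force: 0.0
```

```bash
python3 - <<'E'
from h import *
p=wl("gift_box","candle");go(.4258,-.298,.014);print(fix());look(["fir"])
E
```

```text
gift_box 0.58 ztop 0.0366 mean [ 0.4248 -0.2987] rect [ 425.8 -299.1] [50.9 50.8] 86.5 [79 83 82]
candle 0.94 ztop 0.0665 mean [ 0.553  -0.3691] rect [ 486.6 -339.2] [ 36.6 181.2] 65.3 [142 189 211]
tcp [ 0.4266 -0.2976  0.1793] [3.140e+00 1.000e-03 3.141e+00] shift [ 0.001  -0.0006  0.1653] q [ 0.97  0.75 -0.75  1.93  0.74  0.76  1.35]
[ 0.002  0.001 -0.001]
top fir 0.61 [341. 228. 361. 246.] ztop 0.0779 mean [ 0.5863 -0.0093] rect [585.8  -9.5] [13.8 13.7] 78.0 [22 65 45]
scene fir 0.66 [289. 246. 318. 274.] ztop 0.0707 mean [ 0.5906 -0.0151] rect [590.8 -15. ] [20.9 13.7] 48.0 [36 66 81]
```

To row units: 0.05 m is 0.8, 0.045 m is 0.72, 0.061 rad / 2 = 0.0305.

Request:
{"api": "send_path", "payload": {
  "steps": "0.016,-0.016,0.8,0,0,0.0305,0.088;0,0,0.8,0,0,0,0.088;0,0,0.72,0,0,0,0.088;0,0,0.32,0,0,0,0.088;0,0,0,0,0,0,0.088;0,0,0,0,0,0,0.03;0,0,0,0,0,0,0.03;0,0,0,0,0,0,0.03;0,0,0,0,0,0,0.03;0,0,0,0,0,0,0.03",
  "squeeze": 15
}}

```text
t: 24.05
tcp_pos: [0.4254, -0.2999, 0.0145]
tool_rot: [3.141, 0.001, 3.078]
contact_force: [0.6, -0.5, 4.5]
opening: 0.0499
grip_force: 15.0
```

Request:
{"api": "send_path", "payload": {
  "steps": "0,0,-0.48,0,0,-0.03,0.03;0,0,-0.96,0,0,0,0.03;0,0,-0.96,0,0,0,0.03;0,0,0,0,0,0,0.03"
}}

```text
t: 24.55
tcp_pos: [0.4276, -0.3008, 0.1679]
tool_rot: [-3.139, 0.007, 3.138]
contact_force: [-0.0, -0.7, -1.3]
opening: 0.0495
grip_force: 15.0
```

```bash
python3 -c "
from h import *
go(.684,.009,.165);print(fix())"
```

```text
tcp [ 0.4276 -0.3008  0.1679] [-3.139  0.007  3.138] shift [-0.2552  0.3108  0.0039] q [ 0.96  0.76 -0.73  1.94  0.76  0.73  1.34]
[-0.003  0.007 -0.004]
```

To row units: 0.045 m is 0.72, 0.044 m is 0.704, -0.09 rad / 2 = -0.045.

Request:
{"api": "send_path", "payload": {
  "steps": "-0.576,0.704,0,0,0,0,0.03;-0.576,0.704,0,0,0,0,0.03;-0.576,0.704,0,0,0,0,0.03;-0.592,0.704,0,0,0,0,0.03;-0.592,0.72,0,0,0,0,0.03;-0.592,0.72,0,0,0,0,0.03;-0.592,0.72,0,0,0,0,0.03;0,0,0,0,0,-0.045,0.03;0,0,0,0,0,-0.045,0.03;0,0,0,0,0,0,0.03"
}}

```text
t: 25.8
tcp_pos: [0.6814, 0.0098, 0.1624]
tool_rot: [3.141, -0.003, -2.966]
contact_force: [-0.5, -0.1, -0.5]
opening: 0.0496
grip_force: 15.0
```

```bash
python3 -c "
from h import *
p=wl('gift_box','fir','sheet')
go(.684,.009,.0155);print(fix())"
```

```text
gift_box 0.7 ztop 0.1842 mean [0.6735 0.0079] rect [681.2   9. ] [52.6 51.5] 9.2 [69 70 67]
fir 0.64 ztop 0.0747 mean [ 0.5876 -0.01  ] rect [587.4 -10. ] [16.1 15.9] 50.3 [ 54  98 104]
fir 0.44 ztop 0.0718 mean [ 0.749  -0.2473] rect [ 707.7 -181.6] [ 39.7 232.8] 29.5 [110 115 158]
sheet 0.91 ztop 0.0014 mean [ 6.212e-01 -3.000e-04] rect [626.3  -2. ] [261.1 423.1] 10.7 [168 205 222]
sheet 0.62 ztop 0.1842 mean [0.6735 0.008 ] rect [681.    9.4] [52.6 51.8] 11.9 [69 70 67]
tcp [0.682  0.0098 0.1638] [ 3.141e+00 -1.000e-03 -2.966e+00] shift [-0.0019 -0.0012  0.1483] q [ 0.27  0.95 -0.74  1.43  0.69  1.03  1.13]
[ 0.    -0.001  0.175]
```

To row units: -0.06 m is -0.96, -0.004 m is -0.064.

Request:
{"api": "send_path", "payload": {
  "steps": "-0.064,0,0.8,0,0,0,0.03;0,0,0.8,0,0,0,0.03;0,0,0.48,0,0,0,0.03;0,0,0.272,0,0,0,0.03;0,0,0,0,0,0,0.03;0,0,0,0,0,0,0.085;0,0,0,0,0,0,0.085;0,0,0,0,0,0,0.085;0,0,-0.64,0,0,0,0.088;0,0,-0.96,0,0,0,0.088"
}}

```text
t: 27.25
tcp_pos: [0.6849, 0.0104, 0.1169]
tool_rot: [3.141, -0.003, -2.965]
contact_force: [0.9, -0.4, 1.2]
opening: 0.0876
grip_force: 0.0
```

Request:
{"api": "send_path", "payload": {
  "steps": "0,0,-0.96,0,0,0,0.088;0,0,-0.48,0,0,0.044,0.088;0,0,0,0,0,0.044,0.088;0,0,0,0,0,0,0.088"
}}

```text
t: 27.75
tcp_pos: [0.6863, 0.0107, 0.2081]
tool_rot: [3.141, 0.001, -3.14]
contact_force: [-0.4, -0.4, -0.0]
opening: 0.0881
grip_force: 0.0
```

```bash
python3 -c "
from h import *
p=wl('gift_box','fir')
go(.553,-.369,.2);print(fix())"
```

```text
gift_box 0.83 ztop 0.0367 mean [0.686  0.0107] rect [686.8  10.5] [51.5 50.7] 8.7 [82 85 83]
fir 0.74 ztop 0.0746 mean [ 0.5879 -0.0098] rect [587.3 -10. ] [15.9 16.5] 45.5 [ 55  99 105]
tcp [0.6859 0.0107 0.2068] [ 3.141e+00 -1.000e-03 -3.140e+00] shift [ 0.1336 -0.3794  0.0067] q [ 0.26  0.9  -0.72  1.38  0.62  1.09  1.01]
[ 0.001 -0.001  0.002]
```

Box and fir are well placed, 101 mm apart. Now the candle.

To row units: -0.048 m is -0.768, -0.047 m is -0.752.

Request:
{"api": "send_path", "payload": {
  "steps": "0.272,-0.768,0,0,0,0,0.088;0.272,-0.768,0,0,0,0,0.088;0.272,-0.768,0,0,0,0,0.088;0.272,-0.752,0,0,0,0,0.088;0.272,-0.752,0,0,0,0,0.088;0.272,-0.752,0,0,0,0,0.088;0.256,-0.752,0,0,0,0,0.088;0.256,-0.752,0,0,0,0,0.088;0,0,0,0,0,0,0.088"
}}

```text
t: 29.02
tcp_pos: [0.5491, -0.3745, 0.2055]
tool_rot: [-3.14, -0.003, 3.134]
contact_force: [-0.2, -0.9, -0.2]
opening: 0.088
grip_force: 0.0
```

```bash
python3 -c "
from h import *
p=wl('candle');cv2.imwrite('pics/w9.png',p)
go(.553,-.37,.029);print(fix())"
```

```text
candle 0.8 ztop 0.0637 mean [ 0.5506 -0.3701] rect [ 550.9 -370.2] [41.  40.6] 66.3 [107 145 173]
tcp [ 0.5521 -0.3682  0.2064] [ 3.139 -0.    -3.142] shift [-0.001  -0.0022  0.1774] q [ 0.89  0.88 -0.76  1.46  0.65  1.07  1.56]
[ 0.002 -0.     0.   ]
```

View pics/w9.png

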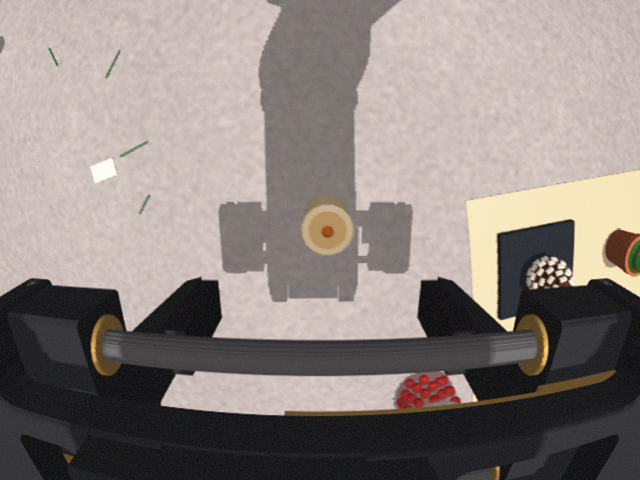

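The candle is upright at (327,230), centred between the open fingers. The jar at (430,390) is well clear. I grasp it.

Careful with the scale: shifts go in shares of 62.5 mm and turns go in shares of 2 rad. That gives: 0.05 m is 0.8, 0.024 m is 0.384.

Request:
{"api": "send_path", "payload": {
  "steps": "0,0,0.8,0,0,0,0.088;0,0,0.8,0,0,0,0.088;0,0,0.8,0,0,0,0.088;0,0,0.384,0,0,0,0.088;0,0,0,0,0,0,0.088;0,0,0,0,0,0,0.03;0,0,0,0,0,0,0.03;0,0,0,0,0,0,0.03;0,0,0,0,0,0,0.03;0,0,0,0,0,0,0.03",
  "squeeze": 15
}}

```text
t: 30.38
tcp_pos: [0.5525, -0.3683, 0.0333]
tool_rot: [3.141, 0.0, -3.141]
contact_force: [-0.5, -0.6, 1.5]
opening: 0.0415
grip_force: 15.0
```

Request:
{"api": "send_path", "payload": {
  "steps": "0,0,-0.48,0,0,0,0.03;0,0,-0.8,0,0,0,0.03;0,0,-0.96,0,0,0,0.03;0,0,0,0,0,0,0.03"
}}

```text
t: 30.88
tcp_pos: [0.5557, -0.3688, 0.1783]
tool_rot: [-3.139, 0.009, -3.141]
contact_force: [0.3, -0.5, -1.9]
opening: 0.0418
grip_force: 15.0
```

```bash
python3 -c "
from h import *
go(.562,.121,.172);print(fix())"
```

```text
tcp [ 0.5557 -0.3688  0.1783] [-3.139  0.009 -3.141] shift [-0.0063  0.4898  0.0051] q [ 0.88  0.91 -0.75  1.48  0.69  1.01  1.53]
[-0.003  0.009  0.   ]
```

Request:
{"api": "send_path", "payload": {
  "steps": "-0.016,0.8,0,0,0,0,0.03;-0.016,0.88,0,0,0,0,0.03;-0.016,0.88,0,0,0,0,0.03;-0.016,0.88,0,0,0,0,0.03;-0.016,0.88,0,0,0,0,0.03;-0.016,0.88,0,0,0,0,0.03;-0.016,0.88,0,0,0,0,0.03;-0.016,0.88,0,0,0,0,0.03;-0.016,0.88,0,0,0,0,0.03;0,0,0,0,0,0,0.03"
}}

```text
t: 32.12
tcp_pos: [0.5599, 0.1285, 0.1731]
tool_rot: [3.136, -0.0, -3.132]
contact_force: [0.1, -0.2, -0.5]
opening: 0.0413
grip_force: 15.0
```

Request:
{"api": "send_path", "payload": {
  "steps": "0,0,0,0,0,0,0.03;0,0,0,0,0,0,0.03"
}}

```text
t: 32.38
tcp_pos: [0.561, 0.1194, 0.1726]
tool_rot: [-3.14, -0.001, 3.139]
contact_force: [0.5, -1.1, -1.5]
opening: 0.0417
grip_force: 15.0
```

```bash
python3 -c "
from h import *
p=wl('candle','spool','log_slice');cv2.imwrite('pics/w10.png',p)
go(.562,.121,.079);print(fix())
look(['spool','candle'])"
```

```text
candle 0.94 ztop 0.2019 mean [0.5525 0.1189] rect [559.3 117.9] [38.9 41.3] 64.5 [107 142 164]
spool 0.91 ztop 0.0304 mean [0.6372 0.3658] rect [580.5 287.6] [253.5  44.9] 55.6 [ 68 134  66]
spool 0.89 ztop 0.0301 mean [0.5837 0.4506] rect [584.8 451. ] [58.9 25.5] 16.2 [122 127  38]
spool 0.78 ztop 0.0466 mean [0.5536 0.1225] rect [555.  122.5] [58.8 44. ] 85.0 [ 92  97 173]
log_slice 0.67 ztop 0.0167 mean [0.5462 0.1176] rect [554.9 119.9] [98.8 82.8] 88.2 [ 89 130 165]
tcp [0.5613 0.1206 0.1733] [3.141 0.    3.14 ] shift [-0.0007  0.0004  0.0943] q [ 0.09  0.8  -0.68  1.78  0.67  0.81  0.65]
[ 0.     0.    -0.001]
top spool 0.65 [284. 246. 306. 260.] ztop 0.0510 mean [0.5437 0.1245] rect [542.6 124.3] [39.6 16.3] 83.8 [ 81  86 164]
top spool 0.65 [146. 232. 172. 258.] ztop 0.0353 mean [0.579  0.4658] rect [579.4 466.2] [54.6 51.1] 59.8 [121 134  23]
top spool 0.63 [183. 204. 212. 227.] ztop 0.0354 mean [0.6458 0.371 ] rect [646.3 371.4] [54.8 52. ] 43.9 [ 53 127  42]
scene spool 0.85 [412. 172. 443. 198.] ztop 0.0326 mean [0.6472 0.3661] rect [646.5 366.8] [51.6 59.2] 26.3 [ 46 105  47]
scene spool 0.66 [415. 143. 442. 166.] ztop 0.0325 mean [0.5814 0.4628] rect [580.  465.7] [53.2 57.9] 34.6 [102 114  39]
scene spool 0.64 [324. 207. 348. 237.] ztop 0.0490 mean [0.5646 0.1169] rect [565.1 117.3] [55.3 54.3] 85.6 [ 41  49 101]
```

View pics/w10.png

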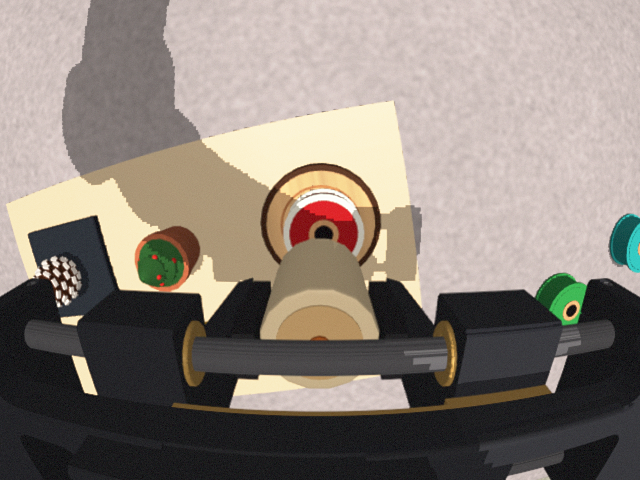

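The candle is held upright at (320,320), and the spool behind it is at (323,225), offset about 2 mm. I correct that, lower and release.

To row units: 0.04 m is 0.64, -0.002 m is -0.032.

Request:
{"api": "send_path", "payload": {
  "steps": "-0.032,0.032,0.64,0,0,0,0.03;0,0,0.48,0,0,0,0.03;0,0,0.24,0,0,0,0.03;0,0,0.08,0,0,0,0.03;0,0,0.048,0,0,0,0.03;0,0,0,0,0,0,0.03"
}}

```text
t: 33.62
tcp_pos: [0.5637, 0.124, 0.0811]
tool_rot: [3.14, 0.001, -3.141]
contact_force: [0.2, 0.8, -0.8]
opening: 0.0418
grip_force: 15.0
```

Request:
{"api": "send_path", "payload": {
  "steps": "0,0,0,0,0,0,0.03;0,0,0,0,0,0,0.07;0,0,0,0,0,0,0.07;0,0,0,0,0,0,0.07;0,0,-0.48,0,0,0,0.08;0,0,-0.8,0,0,0,0.088;0,0,-0.64,0,0,0,0.088;0.96,0,0,0,0,0,0.088;0.64,0,0,0,0,0,0.088;0,0,0,0,0,0,0.088"
}}

```text
t: 34.88
tcp_pos: [0.4602, 0.1232, 0.2007]
tool_rot: [-3.14, -0.002, -3.138]
contact_force: [0.6, 0.4, 0.4]
opening: 0.0881
grip_force: 0.0
```

```bash
python3 - <<'E'
from h import *
p=wl("candle","spool","log_slice","fir","gift_box","pine_cone","slate_tile")
look(["candle","spool","log_slice","fir","gift_box","pine_cone","slate_tile","scissors","berry_jar"])
p,_=snapshot("scene");cv2.imwrite("pics/end.png",cv2.resize(p[120:440,180:500],(600,600)))
E
```

```text
candle 0.75 ztop 0.1108 mean [0.5708 0.1235] rect [570.8 122.3] [36.9 24.9] 71.6 [120 158 180]
spool 0.6 ztop 0.0463 mean [0.5467 0.1204] rect [501.3 121.5] [136.   59.7] 0.4 [106 114 162]
log_slice 0.96 ztop 0.0166 mean [0.5427 0.1178] rect [550.  119.3] [74.3 99. ] 0.5 [ 78 115 147]
fir 0.32 ztop 0.1114 mean [0.5695 0.1233] rect [509.6 114.8] [147.5  39.1] 8.9 [121 159 180]
gift_box 0.65 ztop 0.0357 mean [0.6654 0.0116] rect [667.1   7.8] [16.  50.5] 3.9 [78 65 56]
pine_cone 0.51 ztop 0.0071 mean [0.6873 0.2097] rect [687.8 207.4] [ 9.8 28.4] 10.4 [161 171 184]
slate_tile 0.61 ztop 0.0092 mean [ 0.5783 -0.0925] rect [575.7 -93. ] [33.5  3.3] 7.8 [33 31 32]
top candle 0.57 [291. 232. 301. 242.] ztop 0.1115 mean [0.5763 0.1183] rect [576.3 117.5] [18.5  3.5] 64.0 [128 178 187]
top spool 0.66 [182. 205. 211. 22
[... 1987 characters left out ...]
 [ 0.5901 -0.0158] rect [589.9 -15.8] [18.9 12.2] 42.7 [34 65 80]
scene gift_box 0.96 [330. 270. 362. 302.] ztop 0.0387 mean [0.6898 0.0065] rect [689.3   7.6] [46.7 50. ] 9.9 [67 84 93]
scene pine_cone 0.65 [258. 292. 288. 318.] ztop 0.0620 mean [ 0.6138 -0.1411] rect [ 614.9 -139.6] [26.6 27.9] 20.4 [ 83  99 116]
scene slate_tile 0.93 [240. 284. 303. 345.] ztop 0.0131 mean [ 0.6226 -0.1477] rect [ 613.7 -140.6] [96.3 96.9] 9.2 [42 44 46]
scene scissors 0.81 [400. 231. 461. 268.] ztop 0.0109 mean [0.7637 0.2176] rect [750.1 214.2] [123.   65.3] 14.1 [142 106  92]
scene berry_jar 0.69 [265. 362. 306. 418.] ztop 0.0744 mean [ 0.7678 -0.2577] rect [ 767.6 -256.9] [67.6 66.9] 17.0 [152 169 188]
```

View pics/end.png

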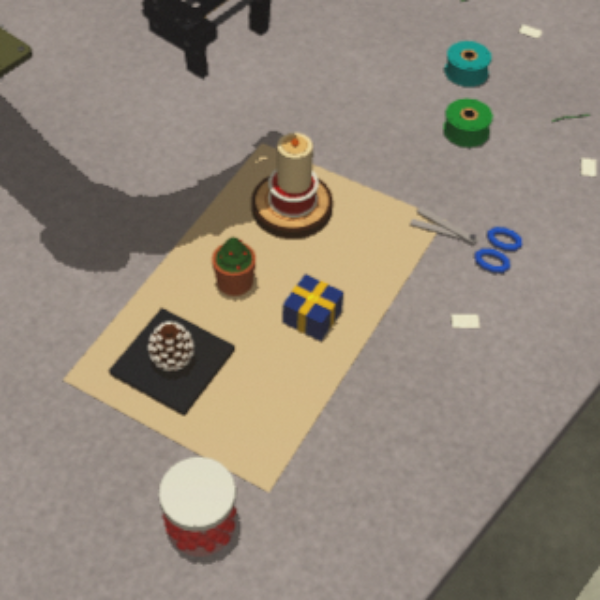

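The view shows candle on spool on slice (293,185), fir (233,265), box (313,307) and cone on tile (170,345), all upright. The gripper is clear, and the jar and scissors have not moved.

```bash
python3 -c "
from workcell import *
print(finish_job())"
```

```text
the job is handed in; nothing more can be done
None
```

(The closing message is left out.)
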